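Fold down the ratchet hanging arm

ROBOT

A 6-joint arm with a two-finger parallel gripper is mounted at the origin on a cart in front of the work surface, level with it; the furniture and walls round the work are solid. World frame = base frame: x ahead of the robot, y to its left, z up, the work surface at z = 0. Lengths are in m, angles in degrees, forces in N, time in s.
With the tool pointing down it reaches from about 0.275 to 0.825 m from the base axis. Payload 4.9 kg.
Tool frame: the origin (TCP) lies midway between the tips of the shut fingers; the grasp point (between the pads) lies 19 mm behind it (tcp_to_grasp is the distance from the TCP to the grasp point, in m); y points along the fingers, x is the direction in which the jaws open and shut, and the axes are right-handed (so a half turn about y gives the same grasp; the last joint's range is limited). The gripper opens to 85 mm and grips with 20 to 120 N. Pads are 22 mm wide; open, the fingers measure 114 mm over their backs; the gripper's body (76 mm by 85 mm) begins 54 mm behind the grasp point. The pads swing forward as they close: fully open they stand 13 mm farther back than shut.
Start: joints at [57.399, 18.69, -11.035, 60.275, 0, 82.311], TCP at [0.232, 0.499, 0.231] pointing down, gripper open.
Joint ranges: [-152.03, 152.03], [-55.5, 102.48], [-74.3, 77.21], [-110.64, 120.58], [-84.22, 78.4], [-180, 180]. Speed limits (degrees/s): [147.25, 147.25, 180, 180, 180, 180].

INTERFACE

Orientations are given as [roll, pitch, yaw] about the fixed x, y, z axes, in that order (R = Rz(yaw) Ry(pitch) Rx(roll)).
In Python, from station import observe, camera, calibration, job_done, trace, landmark_of, tcp_to_grasp gives the robot as it stands.
- The arm moves only by the tool jog_arm, never from a script. Its argument "increments" is a list of rows, each an object of numbers: "claw": the closure in counts, from 0 (fully open) to 255 (shut); "tx", "ty", "tz": the shift along the world's x, y, z in cm; "twist": the turn about the world's z in rad. A call has 1 to 10 rows; each row is the pose to reach, as a shift and turn from the pose commanded when the call began; what a row does not reach only later rows make up. A row lasts 1/12 s, in which the tool goes at most 41.7 mm and 7.16 degrees, less where a joint would pass 70% of its speed; a pose out of reach is approached as far as the arm can. A call with a gripper value outside its range is refused whole. The fingers move at their own pace and stop on an object; the grip force is fixed at half the most. Time passes only in rows, so rows that repeat a pose let the fingers close. It gives the time, the measured TCP pose, the force and the opening at its end, in the units of the state.
- observe(): the state, without advancing time (a new reading comes with each control period).
- camera(name): name is "scene" or "top" or "wrist"; returns the picture (400x640x3 uint8, red, green, blue); there is no depth.
- calibration(name): a dict with "K" (3x3 intrinsics, pixels), "cam_to_world" (4x4, takes a point from camera to world coordinates). Camera axes: x right, y down, z forward; pixel columns grow to the right and rows downward; lengths in m; the calibration is good to about 2 mm. The wrist camera is an equidistant fisheye: a pixel r from the principal point sees the ray r / f radians off the axis. A picture is of the moment at which its call begins: read the wrist's pose just before it. calibration takes no time and is no camera call; for the wrist camera it gives the pose at the moment of the call.
- job_done(): hands the job in, once; it reports no verdict.
Trained networks look in the newest picture that a camera, given by its name, has taken for a name from the list of things; names that differ only in an ending like _2 or _b are one class to them, and where a whole thing is asked for, a point or a joint stands for the part that bears it (a point fixed in the world has none). Each returns a list of dicts, best first, with "conf" (0 to 1); they miss things now and then, are a little off and sometimes report something else, mostly with a low value. They report only what shows in the picture. A call takes as long as a camera call.
- trace(camera, target): "mask" (400x640 bool, what is visible of it).
- landmark_of(camera, target): "xyz" ([x, y, z] in m, in the coordinates of the camera as it stood for that picture, good to about 4 mm: a listed point, or the origin of a listed thing).
The state is a dict: "time": time; "joints": joint angles; "joint_velocities": joint speeds; "effort": joint torques, N m; "ee_pos": TCP position; "eef_rot": TCP orientation; "contact_force": force on the tool from outside, world axes, zero at the start; "torque": the same for the moment, N m; "finger_gap": finger opening in m.
Only numpy, scipy, OpenCV 4.12 (cv2) and the standard library are available. Lean on these libraries where they do the work, as an engineer would, in place of code of your own. Each camera call takes 0.05 s, during which the arm holds its last target.

TASK

The coat-hanger arm on the worktop is no longer needed: fold it down. Press the thumb tab of its ratchet pawl down until the pawl is free of the teeth, then push the raised arm down until it lies level on its rest post. Use only light pushes of the fingertips: grip and lift nothing, do not force the mechanism, and leave the small things around it where they are.

Things in the scene. Friction and masses are not known exactly. Their poses are not given: they have to be found in the camera images.
- stand: Fixed stand of a fold-down coat-hanger arm: grey base plate 340 x 90 x 12 mm with two upright cheeks. Origin: underside of the plate, below the arm's hinge. x axis: level, the way the arm reaches out (plate from x = -135 to +205 mm); pawl and thumb tab are on the -x side; z up. All motion is in the plane y = 0. Rubber-topped rest post at x = 120 mm, top 124 mm up.
- hinge_centre (a point): Centre of the arm's hinge, 130 mm above the worktop; the hinge line is parallel to the stand's y axis. The toothed wheel round it has an outer radius of 57 mm.
- hanger_arm (a joint): Angle of the arm, rad: about 0 = raised 46 degrees above level (start), grows as it goes down, 0.80 = level on the rest post (stop). With the pawl in the teeth it is blocked at 0.03 to 0.07. Free, it is stiff (about 2 to 5 N across its end) and stays where it is left; it does not fall or spring back.
- bar_end_top (a point): Point to push: top face of the steel arm near its free end, 180 mm from the hinge. Flat bar 26 mm wide, 12 mm thick, ending 205 mm from the hinge; smooth on top from 147 to 205 mm, with low ridges nearer the hinge. The point is about 264 mm above the worktop when raised, 136 mm when level, and moves on an arc about the hinge.
- pawl (a joint): Angle of the ratchet pawl in rad: 0 = nose fully in the teeth (start), grows as its thumb tab is pressed down, clear of the teeth from about 0.13, 0.30 = stop. It is stiff (about 4 to 5 N on the tab) and has no spring: it stays where it is left.
- pawl_tab_top (a point): Centre of the top of the pawl's thumb tab, a ribbed steel pad 36 x 34 mm, about 96 mm above the worktop at the start, 118 mm from the arm's hinge on the side away from the arm. Pressed to the stop it sinks about 22 mm and moves about 8 mm farther from the hinge.
- soap_bar: Loose bar of laundry soap, 80 x 98 x 30 mm, bystander, leave alone. Origin at its underside.
- thread_spool: Loose thread spool, 25 mm across, 43 mm tall, bystander, leave alone. Origin at its underside.
- clothes_peg: Loose clothes peg, 15 x 72 x 12 mm, bystander, leave alone. Origin at its underside.
- wash_timer: Loose kitchen-type timer, 60 x 67 x 62 mm, bystander, leave alone. Origin at its underside.

How it is judged:
By the outcome, as a careful person would: the job done as asked, in the order asked, and still so for the second after the job is handed in, with the robot touching nothing.
It also fails if it takes over 51 s, if anything falls off the work surface, if the arm or the gripper's body presses on something with over 40 N, if the wrist force passes 120 N, or if a joint passes its speed limit or range.

## Working session

There is one attempt and no reset: what is moved stays moved. The work goes in short steps, Python scripts to look and compute and a tool call to move; the robot and the scene stay as the last step left them, time stands still between calls to the robot, and variables do not carry over. Pictures are saved under pics/ and viewed, and the job is handed in when it is done.

Besides the shell and the picture viewer there is one more tool, called as name([rows], argument=value, ...), one row to a line, values as JSON. jog_arm: Moves the arm, as the interface text tells. Its arguments: {"type":"object","properties":{"increments":{"type":"array","items":{"type":"object","properties":{"claw":{"type":"number"},"tx":{"type":"number"},"ty":{"type":"number"},"tz":{"type":"number"},"twist":{"type":"number"}}}}},"required":["increments"]}

```bash
mkdir -p pics; ls; cat > h.py <<'E'
import numpy as np, cv2
from station import *
def w(cam,p,T=None):
    T=np.array(calibration(cam)["cam_to_world"]) if T is None else T
    return (T@np.r_[p,1])[:3]
def save(n,im): cv2.imwrite(f"pics/{n}.png",im[:,:,::-1])
E
python3 - <<'E'
from h import *
np.set_printoptions(precision=4,suppress=True)
print(observe())
print(tcp_to_grasp)
for c in ["scene","top"]:
    im=camera(c); save(c+"0",im)
    for t in ["stand","hinge_centre","bar_end_top","pawl_tab_top"]:
        r=landmark_of(c,t)
        for q in r[:2]: print(c,t,round(q["conf"],2),w(c,q["xyz"]))
E
```

```text
pics
{'time': 0.0, 'joints': array([ 57.3995,  18.7334, -11.0924,  60.2747,  -0.0002,  82.311 ]), 'joint_velocities': array([ 0.0348, -0.073 ,  0.0359,  0.0937,  0.1055, -0.0517]), 'effort': array([  0.0012, -44.3404,  26.244 ,   0.0154,  -0.0002,  -0.    ]), 'ee_pos': array([0.2313, 0.4983, 0.2305]), 'eef_rot': array([-89.9867,   0.0997,  65.0885]), 'contact_force': array([ 0.136 , -0.4935, -0.1383]), 'torque': array([-0.0159,  0.0244,  0.0177]), 'finger_gap': 0.0854544090180176}
0.0187
scene stand 0.7 [ 0.5222 -0.152  -0.0026]
scene hinge_centre 0.85 [ 0.526  -0.1507  0.1291]
scene pawl_tab_top 0.83 [ 0.5505 -0.0353  0.0981]
top stand 0.6 [ 0.522  -0.1553 -0.0022]
top hinge_centre 0.73 [ 0.5228 -0.1542  0.1293]
top bar_end_top 0.71 [ 0.4992 -0.2725  0.267 ]
top pawl_tab_top 0.91 [ 0.546  -0.0346  0.0945]
```

View pics/scene0.png

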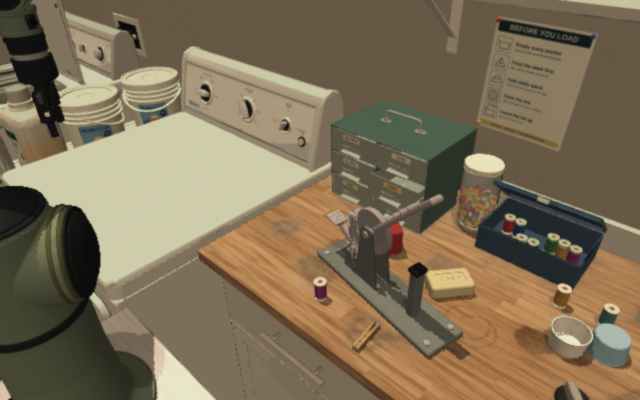

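View pics/top0.png

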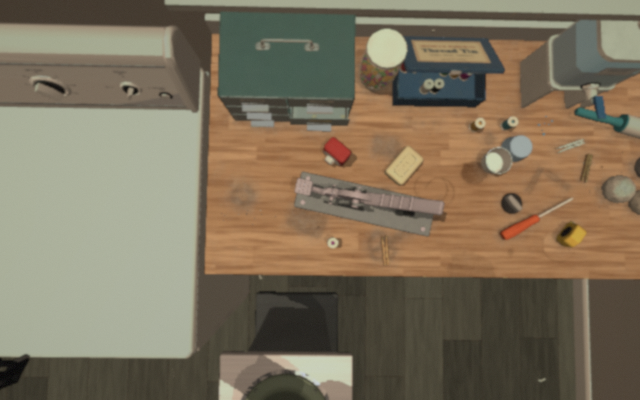

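```bash
python3 - <<'E'
from h import *
np.set_printoptions(precision=4,suppress=True)
for c in ["scene","top"]:
    print(c,calibration(c)["K"],calibration(c)["cam_to_world"])
    for t in ["soap_bar","thread_spool","clothes_peg","wash_timer","bar_end_top"]:
        r=landmark_of(c,t)
        for q in r[:1]: print(c,t,round(q["conf"],2),w(c,q["xyz"]))
E
```

```text
scene [[461.9058   0.     327.2448]
 [  0.     461.9058 201.1898]
 [  0.       0.       1.    ]] [[ 0.6829 -0.4156  0.6007 -0.0399]
 [-0.7303 -0.37    0.5742 -0.5713]
 [-0.0164 -0.8309 -0.5562  0.6671]
 [ 0.      0.      0.      1.    ]]
scene soap_bar 0.86 [ 0.6148 -0.28    0.0013]
scene thread_spool 0.71 [ 0.4203 -0.1092  0.0019]
scene clothes_peg 0.76 [ 0.4099 -0.2353  0.    ]
scene wash_timer 0.85 [ 0.6354 -0.109   0.0026]
top [[411.6895   0.     316.6187]
 [  0.     411.6895 198.4729]
 [  0.       0.       1.    ]] [[ 0.0137 -0.9975  0.0693  0.4579]
 [-0.9997 -0.0149 -0.0169 -0.0522]
 [ 0.0179 -0.069  -0.9975  1.0168]
 [ 0.      0.      0.      1.    ]]
top soap_bar 0.61 [ 0.6127 -0.2809 -0.0003]
top thread_spool 0.58 [ 0.4227 -0.104  -0.0007]
top clothes_peg 0.47 [ 0.403  -0.2393  0.0003]
top wash_timer 0.6 [ 0.6378 -0.1116  0.0046]
top bar_end_top 0.71 [ 0.4992 -0.2725  0.267 ]
```

The scene and top views agree. The stand's hinge is near (0.523, -0.153), with the arm reaching toward -y. The tab is near (0.548, -0.035, 0.096), about scene pixel (337,216). The loose things stand clear of it. I'll approach above the tab with the fingers shut.

jog_arm([
  {"tx": 1, "ty": -1.5, "tz": 1, "twist": -0.05, "claw": 255},
  {"tx": 2.5, "ty": -4, "tz": 2, "twist": -0.15, "claw": 255},
  {"tx": 4, "ty": -7, "tz": 2, "twist": -0.25, "claw": 255},
  {"tx": 6, "ty": -10, "tz": 2, "twist": -0.35, "claw": 255},
  {"tx": 8, "ty": -13, "tz": 2, "twist": -0.45, "claw": 255},
  {"tx": 10, "ty": -16, "tz": 2, "twist": -0.55, "claw": 255},
  {"tx": 12, "ty": -19, "tz": 2, "twist": -0.65, "claw": 255},
  {"tx": 14, "ty": -22, "tz": 2, "twist": -0.75, "claw": 255},
  {"tx": 15.5, "ty": -25, "tz": 2, "twist": -0.8, "claw": 255},
  {"tx": 16, "ty": -27, "tz": 2, "twist": -0.84, "claw": 255},
])

```text
time: 1.83
ee_pos: [0.3936, 0.2265, 0.2514]
eef_rot: [-90.0, -0.1, 16.7]
contact_force: [0.6, 0.1, -0.1]
finger_gap: -0.0002
```

jog_arm([
  {"tx": 1, "ty": -1.5, "twist": -0.05, "claw": 255},
  {"tx": 2.5, "ty": -4, "twist": -0.1, "claw": 255},
  {"tx": 4, "ty": -7, "twist": -0.15, "claw": 255},
  {"tx": 6, "ty": -10, "twist": -0.22, "claw": 255},
  {"tx": 8, "ty": -13, "twist": -0.3, "claw": 255},
  {"tx": 10, "ty": -16, "twist": -0.35, "claw": 255},
  {"tx": 12, "ty": -19, "twist": -0.42, "claw": 255},
  {"tx": 14, "ty": -22, "twist": -0.48, "claw": 255},
  {"tx": 15.3, "ty": -25, "twist": -0.5, "claw": 255},
  {"tx": 15.6, "ty": -26.1, "twist": -0.5, "claw": 255},
])

```text
validation failed for argument at $.in...
```

```bash
python3 - <<'E'
from h import *
np.set_printoptions(precision=4,suppress=True)
o=observe(); print(o["time"],o["ee_pos"],o["eef_rot"],o["contact_force"],o["finger_gap"])
c="wrist"; T=np.array(calibration(c)["cam_to_world"])
im=camera(c); save("wrist1",im)
for t in ["stand","hinge_centre","bar_end_top","pawl_tab_top"]:
    for q in landmark_of(c,t)[:1]: print(t,round(q["conf"],2),w(c,q["xyz"],T))
save("scene1",camera("scene"))
E
```

```text
1.8333 [0.3936 0.2265 0.2514] [-90.0496  -0.0705  16.6764] [ 0.5764  0.0681 -0.0803] -0.00021496816828587523
```

View pics/wrist1.png

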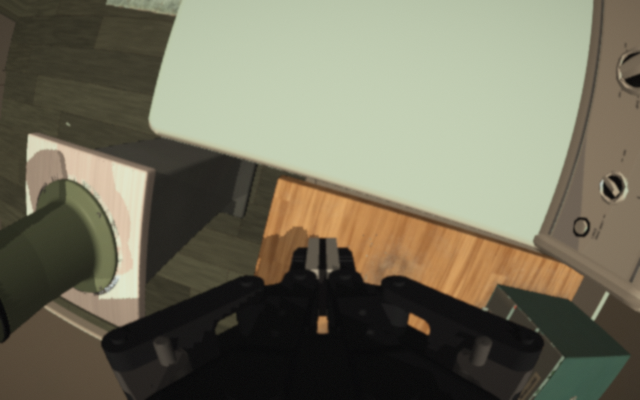

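View pics/scene1.png

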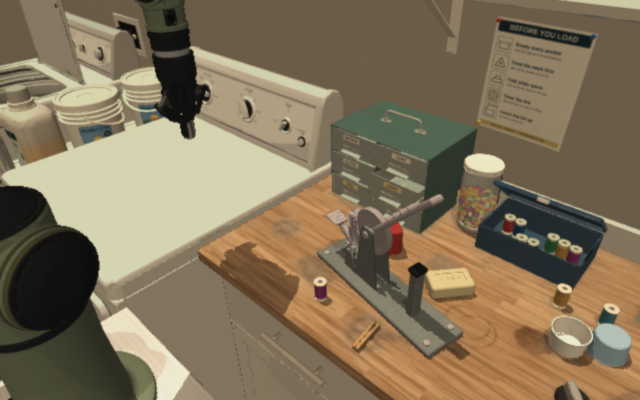

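The wrist view shows the shut fingers at about (322,255), and the linkage is wide along the jaw axis. I'll keep that axis across the stand's plane. The second call was refused and nothing moved, so I'll send it again.

jog_arm([
  {"tx": 1.0, "ty": -1.5, "tz": 0, "twist": -0.05, "claw": 255},
  {"tx": 2.5, "ty": -4, "tz": 0, "twist": -0.1, "claw": 255},
  {"tx": 4, "ty": -7, "tz": 0, "twist": -0.15, "claw": 255},
  {"tx": 6, "ty": -10, "tz": 0, "twist": -0.22, "claw": 255},
  {"tx": 8, "ty": -13, "tz": 0, "twist": -0.3, "claw": 255},
  {"tx": 10, "ty": -16, "tz": 0, "twist": -0.35, "claw": 255},
  {"tx": 12, "ty": -19, "tz": 0, "twist": -0.42, "claw": 255},
  {"tx": 14, "ty": -22, "tz": 0, "twist": -0.48, "claw": 255},
  {"tx": 15.3, "ty": -25, "tz": 0, "twist": -0.5, "claw": 255},
  {"tx": 15.6, "ty": -26.0, "tz": 0, "twist": -0.5, "claw": 255},
])

```text
time: 2.97
ee_pos: [0.55, -0.0335, 0.2509]
eef_rot: [-90.1, -0.1, -11.8]
contact_force: [1.5, 0.3, 0.3]
finger_gap: -0.0003
```

jog_arm([
  {"tz": -1, "claw": 255},
  {"tz": -3, "claw": 255},
  {"tz": -6, "claw": 255},
  {"tz": -9, "claw": 255},
  {"tz": -11, "claw": 255},
  {"tz": -12, "claw": 255},
  {"tz": -12, "claw": 255},
])

```text
validation failed for argument at $.in...
```

```bash
python3 - <<'E'
from h import *
np.set_printoptions(precision=4,suppress=True)
o=observe(); print(o["time"],o["ee_pos"],o["eef_rot"],o["contact_force"],o["finger_gap"])
c="wrist"; T=np.array(calibration(c)["cam_to_world"])
im=camera(c)
for t in ["hinge_centre","pawl_tab_top"]:
    for q in landmark_of(c,t)[:1]: print(t,round(q["conf"],2),w(c,q["xyz"],T))
s=camera("scene")
save("c2",np.hstack([im[150:,200:440],cv2.resize(s[150:300,270:450],None,fx=3,fy=3)[:250]]))
save("s2",cv2.resize(s[130:290,260:470],None,fx=3.5,fy=3.5))
E
```

```text
2.9667 [ 0.55   -0.0335  0.2509] [-90.0664  -0.0822 -11.78  ] [1.5039 0.2616 0.3055] -0.0003081603561090527
pawl_tab_top 0.81 [ 0.5451 -0.0324  0.0982]
```

View pics/c2.png

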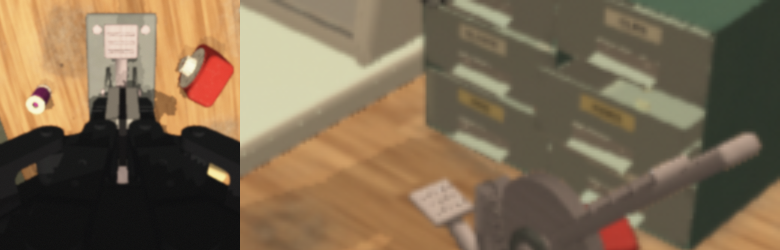

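View pics/s2.png

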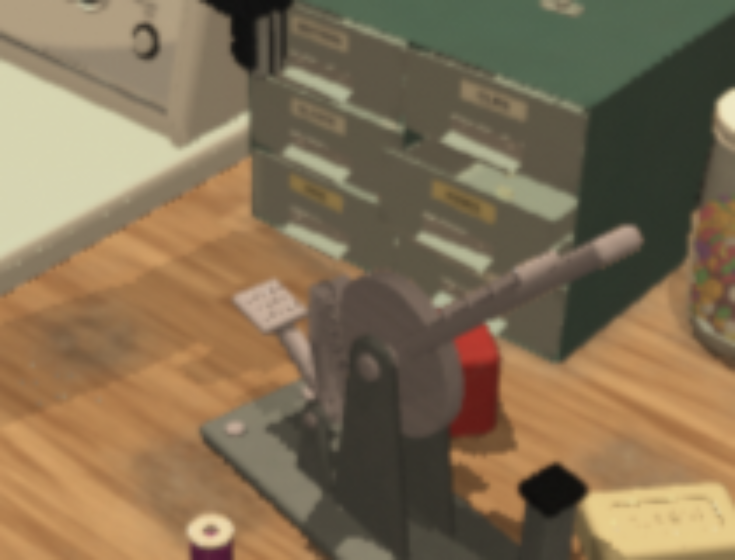

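The wrist crop shows the tab at column 120 and the fingers at 123, so they are lined up to within about 3 mm. The second refused call left out some keys, so I'll give all of them from now on.

jog_arm([
  {"tx": -0.1, "ty": 0, "tz": -1, "twist": 0, "claw": 255},
  {"tx": -0.2, "ty": 0.1, "tz": -3, "twist": 0, "claw": 255},
  {"tx": -0.2, "ty": 0.2, "tz": -6, "twist": 0, "claw": 255},
  {"tx": -0.2, "ty": 0.2, "tz": -9, "twist": 0, "claw": 255},
  {"tx": -0.2, "ty": 0.2, "tz": -11, "twist": 0, "claw": 255},
  {"tx": -0.2, "ty": 0.2, "tz": -12.5, "twist": 0, "claw": 255},
  {"tx": -0.2, "ty": 0.2, "tz": -13, "twist": 0, "claw": 255},
  {"tx": -0.2, "ty": 0.2, "tz": -13, "twist": 0, "claw": 255},
])

```text
time: 3.83
ee_pos: [0.5439, -0.0276, 0.1198]
eef_rot: [-90.0, 0.2, -11.6]
contact_force: [0.0, 0.5, -1.0]
finger_gap: 0.0
```

```bash
python3 - <<'E'
from h import *
np.set_printoptions(precision=4,suppress=True)
o=observe(); print(o["time"],o["ee_pos"],o["eef_rot"],o["contact_force"])
im=camera("wrist");s=camera("scene")
save("c3",np.hstack([im[100:,160:480],cv2.resize(s[150:250,290:430],None,fx=3,fy=3)]))
E
```

```text
3.8333 [ 0.5439 -0.0276  0.1198] [-89.9937   0.1826 -11.5701] [ 0.0323  0.4908 -0.9752]
```

View pics/c3.png

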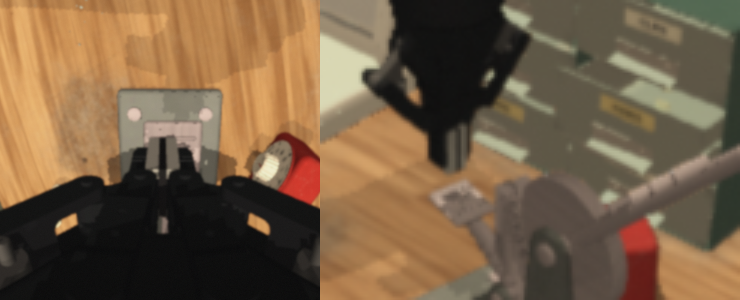

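The fingers (col 163) sit about 5 mm to the -x side of the tab centre (col 172). I'll correct that and press in slow steps.

jog_arm([
  {"tx": 0.2, "ty": -0.2, "tz": -0.3, "twist": 0, "claw": 255},
  {"tx": 0.4, "ty": -0.3, "tz": -0.8, "twist": 0, "claw": 255},
  {"tx": 0.4, "ty": -0.3, "tz": -1.3, "twist": 0, "claw": 255},
  {"tx": 0.4, "ty": -0.3, "tz": -1.8, "twist": 0, "claw": 255},
  {"tx": 0.4, "ty": -0.3, "tz": -2.2, "twist": 0, "claw": 255},
  {"tx": 0.4, "ty": -0.3, "tz": -2.5, "twist": 0, "claw": 255},
  {"tx": 0.4, "ty": -0.3, "tz": -2.8, "twist": 0, "claw": 255},
  {"tx": 0.4, "ty": -0.3, "tz": -3.0, "twist": 0, "claw": 255},
])

```text
time: 4.6
ee_pos: [0.55, -0.0316, 0.0913]
eef_rot: [-89.9, -0.0, -11.7]
contact_force: [-0.1, 3.6, 5.3]
finger_gap: -0.0002
```

```bash
python3 - <<'E'
from h import *
np.set_printoptions(precision=4,suppress=True)
o=observe(); print(o["time"],o["ee_pos"],o["eef_rot"],o["contact_force"])
im=camera("wrist");s=camera("scene")
save("c4",np.hstack([im[100:,160:480],cv2.resize(s[150:250,290:430],None,fx=3,fy=3)]))
E
```

```text
4.6 [ 0.55   -0.0316  0.0913] [-89.9198  -0.0351 -11.6676] [-0.0888  3.6012  5.2689]
```

View pics/c4.png

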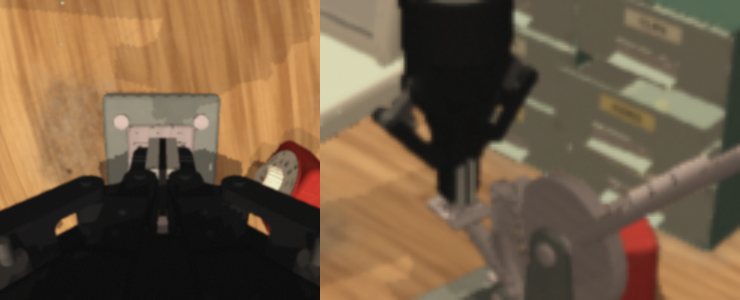

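The fingers are centred on the tab and in contact at about 5 N, with the tab sunk a few mm. I'll press further, following the tab's arc outward.

jog_arm([
  {"tx": 0, "ty": 0.1, "tz": -0.2, "twist": 0, "claw": 255},
  {"tx": 0, "ty": 0.1, "tz": -0.4, "twist": 0, "claw": 255},
  {"tx": 0.1, "ty": 0.2, "tz": -0.6, "twist": 0, "claw": 255},
  {"tx": 0.1, "ty": 0.3, "tz": -0.8, "twist": 0, "claw": 255},
  {"tx": 0.1, "ty": 0.3, "tz": -1.0, "twist": 0, "claw": 255},
  {"tx": 0.1, "ty": 0.4, "tz": -1.2, "twist": 0, "claw": 255},
  {"tx": 0.1, "ty": 0.4, "tz": -1.3, "twist": 0, "claw": 255},
])

```text
time: 5.28
ee_pos: [0.5507, -0.0281, 0.078]
eef_rot: [-90.0, 0.0, -11.7]
contact_force: [-0.7, 1.7, 4.2]
finger_gap: -0.0
```

```bash
python3 - <<'E'
from h import *
np.set_printoptions(precision=4,suppress=True)
o=observe(); print(o["time"],o["ee_pos"],o["contact_force"])
s=camera("scene")
save("c5",cv2.resize(s[150:270,290:430],None,fx=4,fy=4))
E
```

```text
5.2833 [ 0.5507 -0.0281  0.078 ] [-0.7174  1.7482  4.1762]
```

View pics/c5.png

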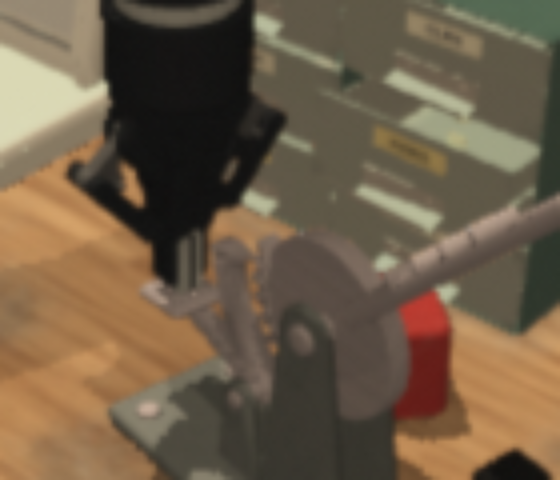

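The gap between the pawl nose and the wheel teeth is now clear, at about (258,290) in the crop, with 4 N on the tab. I'll lift off and move above the bar end.

jog_arm([
  {"tx": 0, "ty": 0, "tz": 1, "twist": 0, "claw": 255},
  {"tx": 0, "ty": 0, "tz": 3, "twist": 0, "claw": 255},
  {"tx": 0, "ty": 0, "tz": 6, "twist": 0, "claw": 255},
  {"tx": 0, "ty": 0, "tz": 9.5, "twist": 0, "claw": 255},
  {"tx": 0, "ty": 0, "tz": 13, "twist": 0, "claw": 255},
  {"tx": 0, "ty": 0, "tz": 16.5, "twist": 0, "claw": 255},
  {"tx": 0, "ty": 0, "tz": 20, "twist": 0, "claw": 255},
  {"tx": 0, "ty": 0, "tz": 23, "twist": 0, "claw": 255},
  {"tx": 0, "ty": 0, "tz": 25, "twist": 0, "claw": 255},
  {"tx": 0, "ty": 0, "tz": 25, "twist": 0, "claw": 255},
])

```text
time: 6.17
ee_pos: [0.5526, -0.0287, 0.3339]
eef_rot: [-90.0, -0.5, -11.7]
contact_force: [0.6, 0.2, 0.1]
finger_gap: 0.0001
```

jog_arm([
  {"tx": -0.2, "ty": -1, "tz": 0, "twist": 0, "claw": 255},
  {"tx": -0.6, "ty": -3, "tz": 0, "twist": 0, "claw": 255},
  {"tx": -1.3, "ty": -6, "tz": 0, "twist": 0, "claw": 255},
  {"tx": -2, "ty": -9.5, "tz": 0, "twist": 0, "claw": 255},
  {"tx": -2.7, "ty": -13, "tz": 0, "twist": 0, "claw": 255},
  {"tx": -3.5, "ty": -16.5, "tz": 0, "twist": 0, "claw": 255},
  {"tx": -4.2, "ty": -20, "tz": 0, "twist": 0, "claw": 255},
  {"tx": -4.7, "ty": -22.5, "tz": 0, "twist": 0, "claw": 255},
  {"tx": -4.9, "ty": -23.3, "tz": 0, "twist": 0, "claw": 255},
  {"tx": -4.9, "ty": -23.3, "tz": 0, "twist": 0, "claw": 255},
])

```text
time: 7.0
ee_pos: [0.5001, -0.2632, 0.3265]
eef_rot: [-90.0, 0.2, -11.9]
contact_force: [0.8, 0.9, 0.4]
finger_gap: 0.0002
```

```bash
python3 - <<'E'
from h import *
np.set_printoptions(precision=4,suppress=True)
o=observe(); print(o["time"],o["ee_pos"],o["eef_rot"],o["contact_force"])
T=np.array(calibration("wrist")["cam_to_world"])
im=camera("wrist");s=camera("scene");camera("top")
for c in ["wrist","scene","top"]:
  for t in ["hinge_centre","bar_end_top","pawl_tab_top"]:
    for q in landmark_of(c,t)[:1]: print(c,t,round(q["conf"],2),w(c,q["xyz"],T if c=="wrist" else None))
save("c6",np.hstack([im[100:,160:480],cv2.resize(s[120:270,290:450],None,fx=2,fy=2)]))
E
```

```text
7.0 [ 0.5001 -0.2632  0.3265] [-89.9585   0.17   -11.9154] [0.7915 0.8955 0.4207]
wrist hinge_centre 0.91 [ 0.5245 -0.1496  0.1317]
wrist bar_end_top 0.88 [ 0.4956 -0.2712  0.2636]
scene hinge_centre 0.74 [ 0.5278 -0.1522  0.1266]
scene bar_end_top 0.76 [ 0.4978 -0.274   0.2679]
scene pawl_tab_top 0.75 [ 0.5521 -0.0288  0.0793]
top hinge_centre 0.58 [ 0.5206 -0.1531  0.131 ]
top bar_end_top 0.88 [ 0.5012 -0.2725  0.2694]
```

View pics/c6.png

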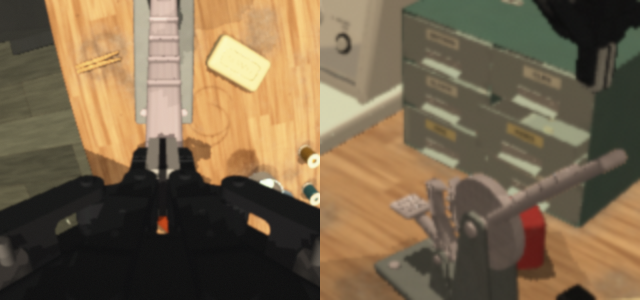

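All three cameras put the bar end near (0.498, -0.272, 0.266), and the tab stays down at z = 0.079, about 17 mm sunk. The fingers are lined up with the bar. I'll descend to just above it.

jog_arm([
  {"tx": 0, "ty": 0, "tz": -1, "twist": 0, "claw": 255},
  {"tx": 0, "ty": 0, "tz": -2.5, "twist": 0, "claw": 255},
  {"tx": 0, "ty": 0, "tz": -4, "twist": 0, "claw": 255},
  {"tx": 0, "ty": 0, "tz": -5, "twist": 0, "claw": 255},
  {"tx": 0, "ty": 0, "tz": -5.6, "twist": 0, "claw": 255},
  {"tx": 0, "ty": 0, "tz": -6, "twist": 0, "claw": 255},
])

```text
time: 8.1
ee_pos: [0.5013, -0.2609, 0.2672]
eef_rot: [-90.0, 0.1, -11.7]
contact_force: [-0.1, -0.1, 0.2]
finger_gap: 0.0005
```

jog_arm([
  {"tx": -0.1, "ty": -0.2, "tz": -0.3, "twist": 0, "claw": 255},
  {"tx": -0.1, "ty": -0.4, "tz": -0.6, "twist": 0, "claw": 255},
  {"tx": -0.1, "ty": -0.7, "tz": -1.0, "twist": 0, "claw": 255},
  {"tx": -0.2, "ty": -1.0, "tz": -1.4, "twist": 0, "claw": 255},
  {"tx": -0.3, "ty": -1.3, "tz": -1.8, "twist": 0, "claw": 255},
])

```text
time: 8.52
ee_pos: [0.4994, -0.2752, 0.2509]
eef_rot: [-90.1, -0.1, -11.7]
contact_force: [0.3, -0.7, 4.6]
finger_gap: -0.0004
```

```bash
python3 - <<'E'
from h import *
np.set_printoptions(precision=4,suppress=True)
o=observe(); print(o["time"],o["ee_pos"],o["contact_force"])
s=camera("scene")
save("c7",cv2.resize(s[120:270,290:470],None,fx=3,fy=3))
E
```

```text
8.5167 [ 0.4994 -0.2752  0.2509] [ 0.2552 -0.6882  4.6069]
```

View pics/c7.png

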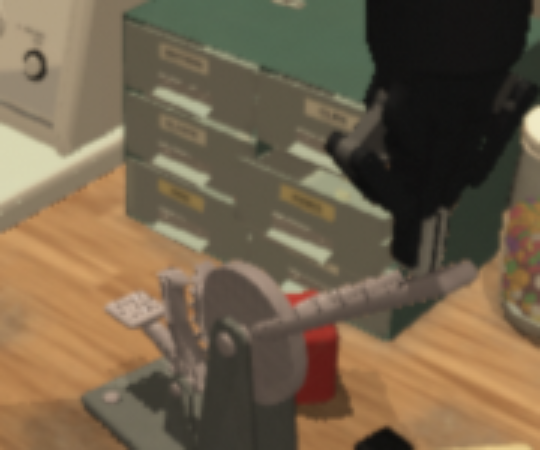

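The arm is moving freely under about 4.6 N and has passed the blocked range. I'll carry on along the arc.

jog_arm([
  {"tx": -0.1, "ty": -0.4, "tz": -0.5, "twist": 0, "claw": 255},
  {"tx": -0.2, "ty": -0.8, "tz": -1.0, "twist": 0, "claw": 255},
  {"tx": -0.2, "ty": -1.2, "tz": -1.5, "twist": 0, "claw": 255},
  {"tx": -0.3, "ty": -1.5, "tz": -2.0, "twist": 0, "claw": 255},
  {"tx": -0.4, "ty": -1.9, "tz": -2.5, "twist": 0, "claw": 255},
  {"tx": -0.4, "ty": -2.2, "tz": -3.0, "twist": 0, "claw": 255},
  {"tx": -0.5, "ty": -2.5, "tz": -3.6, "twist": 0, "claw": 255},
  {"tx": -0.6, "ty": -2.7, "tz": -4.2, "twist": 0, "claw": 255},
  {"tx": -0.6, "ty": -3.0, "tz": -4.7, "twist": 0, "claw": 255},
  {"tx": -0.7, "ty": -3.2, "tz": -5.3, "twist": 0, "claw": 255},
])

```text
time: 9.4
ee_pos: [0.4917, -0.3065, 0.1968]
eef_rot: [-90.0, -0.0, -11.7]
contact_force: [2.8, -1.9, 2.9]
finger_gap: -0.0002
```

```bash
python3 - <<'E'
from h import *
np.set_printoptions(precision=4,suppress=True)
o=observe(); print(o["time"],o["ee_pos"],o["contact_force"])
s=camera("scene"); im=camera("wrist")
save("c8",np.hstack([im[100:,160:480],cv2.resize(s[120:270,290:470],None,fx=2,fy=2)]))
E
```

```text
9.4 [ 0.4917 -0.3065  0.1968] [ 2.8347 -1.8753  2.8676]
```

View pics/c8.png

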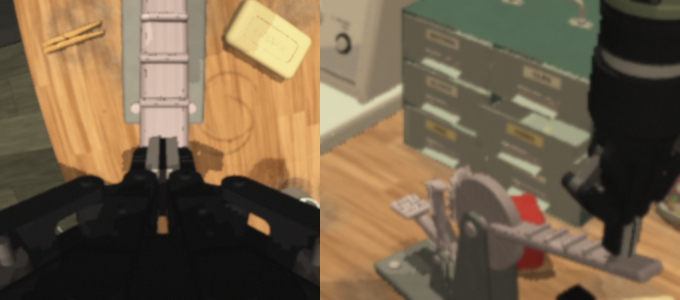

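jog_arm([
  {"tx": 0, "ty": -0.2, "tz": -0.6, "twist": 0, "claw": 255},
  {"tx": -0.1, "ty": -0.4, "tz": -1.2, "twist": 0, "claw": 255},
  {"tx": -0.1, "ty": -0.6, "tz": -1.8, "twist": 0, "claw": 255},
  {"tx": -0.2, "ty": -0.8, "tz": -2.4, "twist": 0, "claw": 255},
  {"tx": -0.2, "ty": -0.9, "tz": -3.0, "twist": 0, "claw": 255},
  {"tx": -0.2, "ty": -1.0, "tz": -3.6, "twist": 0, "claw": 255},
  {"tx": -0.2, "ty": -1.1, "tz": -4.2, "twist": 0, "claw": 255},
  {"tx": -0.2, "ty": -1.2, "tz": -4.7, "twist": 0, "claw": 255},
  {"tx": -0.2, "ty": -1.2, "tz": -5.1, "twist": 0, "claw": 255},
  {"tx": -0.2, "ty": -1.2, "tz": -5.3, "twist": 0, "claw": 255},
])

```text
time: 10.33
ee_pos: [0.4893, -0.3185, 0.1436]
eef_rot: [-90.0, 0.0, -11.7]
contact_force: [-1.8, 0.2, 3.3]
finger_gap: 0.0
```

jog_arm([
  {"tx": 0, "ty": -0.1, "tz": -0.2, "twist": 0, "claw": 255},
  {"tx": 0, "ty": -0.1, "tz": -0.4, "twist": 0, "claw": 255},
  {"tx": 0, "ty": -0.1, "tz": -0.5, "twist": 0, "claw": 255},
])

```text
time: 10.58
ee_pos: [0.4898, -0.3194, 0.1392]
eef_rot: [-90.0, -0.0, -11.7]
contact_force: [-2.0, 0.8, 3.1]
finger_gap: 0.0001
```

```bash
python3 - <<'E'
from h import *
np.set_printoptions(precision=4,suppress=True)
o=observe(); print(o["time"],o["ee_pos"],o["contact_force"])
s=camera("scene")
for t in ["bar_end_top","pawl_tab_top"]:
    for q in landmark_of("scene",t)[:1]: print(t,round(q["conf"],2),w("scene",q["xyz"]))
save("c9",cv2.resize(s[160:340,290:470],None,fx=3,fy=3))
E
```

```text
10.5833 [ 0.4898 -0.3194  0.1392] [-2.0285  0.8249  3.0936]
bar_end_top 0.64 [ 0.4847 -0.3305  0.1429]
pawl_tab_top 0.84 [ 0.5507 -0.0294  0.077 ]
```

View pics/c9.png

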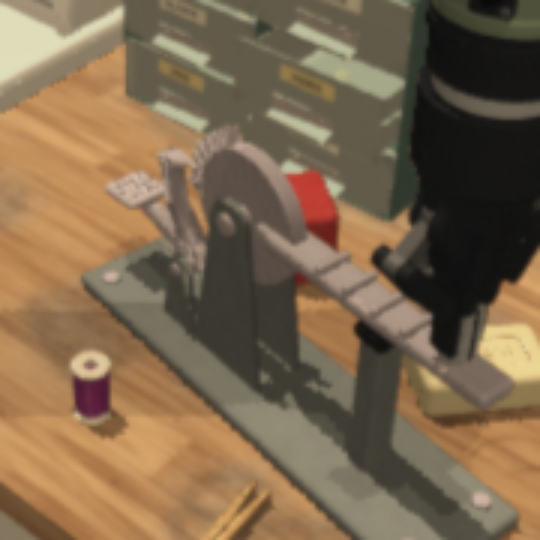

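The arm is nearly level on the post, at z = 0.139 and still only 3 N. I'll ease down in 1 mm rows and watch for the force to rise at the stop.

jog_arm([
  {"tx": 0, "ty": 0, "tz": -0.1, "twist": 0, "claw": 255},
  {"tx": 0, "ty": 0, "tz": -0.2, "twist": 0, "claw": 255},
  {"tx": 0, "ty": 0, "tz": -0.2, "twist": 0, "claw": 255},
])

```text
time: 10.98
ee_pos: [0.4902, -0.3195, 0.1375]
eef_rot: [-90.0, -0.1, -11.7]
contact_force: [-0.4, 0.1, 1.3]
finger_gap: 0.0002
```

jog_arm([
  {"tx": 0, "ty": 0, "tz": -0.1, "twist": 0, "claw": 255},
  {"tx": 0, "ty": 0, "tz": -0.1, "twist": 0, "claw": 255},
])

```text
time: 11.15
ee_pos: [0.4901, -0.3196, 0.1365]
eef_rot: [-90.0, -0.1, -11.7]
contact_force: [0.3, -0.2, 2.5]
finger_gap: 0.0001
```

jog_arm([
  {"tx": 0, "ty": 0, "tz": -0.1, "twist": 0, "claw": 255},
  {"tx": 0, "ty": 0, "tz": -0.1, "twist": 0, "claw": 255},
])

```text
time: 11.32
ee_pos: [0.4901, -0.3196, 0.136]
eef_rot: [-90.0, -0.1, -11.7]
contact_force: [0.2, 0.1, 5.6]
finger_gap: -0.0
```

jog_arm([
  {"tx": 0, "ty": 0, "tz": -0.1, "twist": 0, "claw": 255},
  {"tx": 0, "ty": 0, "tz": -0.1, "twist": 0, "claw": 255},
])

```text
time: 11.48
ee_pos: [0.4902, -0.3196, 0.136]
eef_rot: [-90.1, -0.1, -11.7]
contact_force: [-1.8, 0.3, 11.7]
finger_gap: 0.0
```

z holds at 0.136 while the force climbs to 12 N, so the arm is on its stop. I'll lift off straight up.

jog_arm([
  {"tx": 0, "ty": 0, "tz": 0.3, "twist": 0, "claw": 255},
  {"tx": 0, "ty": 0, "tz": 1, "twist": 0, "claw": 255},
  {"tx": 0, "ty": 0, "tz": 3, "twist": 0, "claw": 255},
  {"tx": 0, "ty": 0, "tz": 6, "twist": 0, "claw": 255},
  {"tx": 0, "ty": 0, "tz": 9, "twist": 0, "claw": 255},
  {"tx": 0, "ty": 0, "tz": 12, "twist": 0, "claw": 255},
  {"tx": 0, "ty": 0, "tz": 14, "twist": 0, "claw": 255},
  {"tx": 0, "ty": 0, "tz": 15, "twist": 0, "claw": 255},
  {"tx": 0, "ty": 0, "tz": 15, "twist": 0, "claw": 255},
])

```text
time: 12.23
ee_pos: [0.4905, -0.3198, 0.2865]
eef_rot: [-90.1, -0.2, -11.7]
contact_force: [0.8, -0.6, 0.1]
finger_gap: -0.0003
```

```bash
python3 - <<'E'
from h import *
np.set_printoptions(precision=4,suppress=True)
o=observe(); print(o["time"],o["ee_pos"],o["contact_force"])
T=np.array(calibration("wrist")["cam_to_world"])
s=camera("scene");camera("wrist");camera("top")
for c in ["scene","wrist","top"]:
  for t in ["bar_end_top","pawl_tab_top","soap_bar","thread_spool","clothes_peg","wash_timer"]:
    for q in landmark_of(c,t)[:1]: print(c,t,round(q["conf"],2),w(c,q["xyz"],T if c=="wrist" else None))
save("c10",cv2.resize(s[160:360,290:490],None,fx=3,fy=3))
E
```

```text
12.2333 [ 0.4905 -0.3198  0.2865] [ 0.7605 -0.6449  0.0732]
scene bar_end_top 0.88 [ 0.4885 -0.3293  0.1398]
scene pawl_tab_top 0.68 [ 0.551  -0.0263  0.0762]
scene soap_bar 0.69 [ 0.6159 -0.2806 -0.0004]
scene thread_spool 0.55 [ 0.4185 -0.104  -0.0003]
scene clothes_peg 0.5 [ 0.4081 -0.2337  0.0019]
scene wash_timer 0.78 [ 0.6354 -0.1087  0.0048]
wrist bar_end_top 0.95 [ 0.486  -0.3305  0.135 ]
wrist thread_spool 0.7 [ 0.4237 -0.1106 -0.0009]
wrist clothes_peg 0.75 [ 0.4053 -0.2378  0.001 ]
wrist wash_timer 0.79 [ 0.6378 -0.117   0.0041]
top bar_end_top 0.57 [ 0.4912 -0.3302  0.1377]
top pawl_tab_top 0.69 [ 0.5509 -0.0268  0.0799]
top soap_bar 0.98 [ 0.6129 -0.2787  0.0028]
top thread_spool 0.68 [ 0.4229 -0.1037 -0.0026]
top clothes_peg 0.47 [ 0.4039 -0.238   0.0027]
top wash_timer 0.7 [ 0.6374 -0.1148  0.0063]
```

View pics/c10.png

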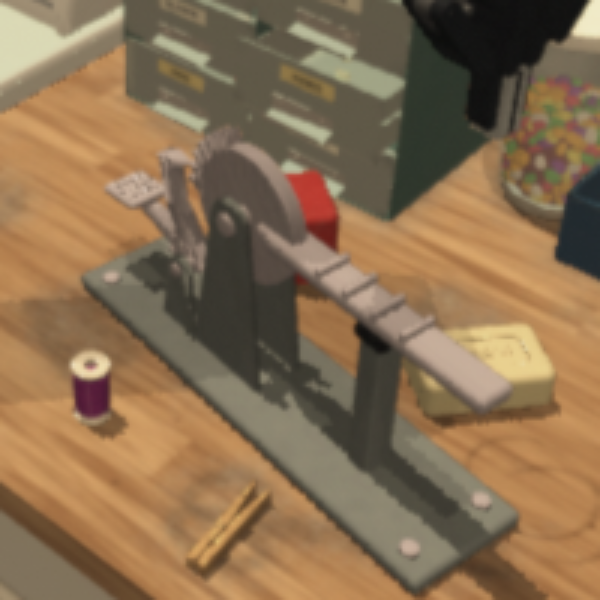

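The arm lies level on the post at about (375,335) in the crop. The tab is still down, the bystanders haven't moved, and the gripper is clear of everything.

```bash
python3 -c "
from station import *
print(job_done())"
```

```text
the job is handed in; nothing more can be done
None
```

The coat-hanger arm is folded down and lies level on its rest post, and the job was handed in at about 12.4 s.

- **Pawl:** With the fingers shut, I pressed the thumb tab down about 17–18 mm at roughly 4–5 N. The picture showed the pawl nose clear of the teeth.
- **Arm:** I then pushed the end of the bar down along its arc with 2–5 N. At the bottom the height held at 0.136 m while the force rose to about 12 N, which is the stop. I then lifted 15 cm clear.
- **Last checks:** The bar end measured 0.135–0.140 m high in the three cameras, against 0.136 m expected when level. The tab stayed down at about 0.078 m. The soap, spool, peg and timer were where they started, within measuring error (up to about 8 mm for the timer as seen by the wrist camera). The force on the tool was about zero.
- **Failures:** Two move calls were refused by the interface's validation. Nothing moved, and I sent corrected ones. In the last look the wrist camera did not report the tab or the soap, but the other two cameras did.

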